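# Lay a standing offcut down on the bench hook and hold it for the saw

### The job

The pine offcut stands on end on the bench hook: with the fingertips, and without picking it up, tip it over toward the length stop so that it falls by itself and lands flat on the pale bed, lengthwise along the fence. Then push it until its side is tight against the fence and its end tight against the stop. Finish while holding it there for the saw, the fingers still pressing it against the fence with a steady few newtons, and leave the other things on the bench alone.

Things in the scene. Friction and masses are not known exactly. Their poses are not given: they have to be found in the camera images.
- bench_hook: fixed bench hook on the bench's front edge: plywood base 290 (x) x 360 (y) mm. Origin: centre of its underside (z = 0); axes as the world's. Pale bed, top at z = 18 mm, x -111 to 110, y -168 to 168 mm. Fence along the far side, top at z = 58 mm, its near face the plane x = 110 mm. Dark saw line across the bed at y = 35 mm; front rim 15 mm high. Only the offcut and the stop are on the bed
- length_stop: fixed dark wooden stop with a black knob, astride the fence near its left end, 28 mm wide along y. Reaches 50 mm out from the fence over the bed; top 54 mm above the bed, knob 71 mm. Origin: on its contact face (right face, plane y = 0), in line with the fence's near face, at bed level (z = 18 mm); axes as the world's
- offcut: loose pine block, 62 x 160 x 38 mm in own x, y, z, 0.15 to 0.31 kg. Stands on end near the bed's right end, turned up to 10 degrees: own y up, own z to -y. Origin: centre of the 62 x 160 face toward the stop, the underside once toppled to +y. Pushed below 60 mm above the bed it may slide; it falls by itself past 14 degrees, landing 10 to 110 mm short of the stop and clear of the fence
- offcut_mid (a point): centre of the offcut's volume; 80 mm above the bed (z = 98 mm) when it stands, 19 mm above the bed (z = 37 mm) when it lies
- offcut_head (a point): centre of the 62 x 38 mm end face that is on top at the start and faces the stop in the end
- offcut_foot (a point): centre of the 62 x 38 mm end face that is on the bed at the start
- pencil: carpenter's pencil, 166 mm, lying on the low front rim of the bench hook; leave alone
- chisel: wood chisel with brown handle, 245 x 30 x 30 mm, lying behind the bench hook; leave alone
- glue_bottle: orange glue bottle, 39 x 60 x 190 mm, standing close behind the bench hook at the right; leave alone
- spring_clamp: black spring clamp, 129 x 78 x 24 mm, lying to the left of the bench hook; leave alone
- jar_screws: glass jar of screws, 62 mm across, 90 mm high, behind the bench hook; leave alone
Mind the look-alikes: they are no part of the job. What is shaped like the offcut but green is not meant.

How it is judged:
By the outcome, as a careful person would: the job done as asked, in the order asked, and still so for the second after the job is handed in, while the arm keeps its last pose, push and grip.
It also fails if it takes over 58 s, if anything falls off the work surface, if the arm or the gripper's body presses on something with over 40 N, if the wrist force passes 120 N, or if a joint passes its speed limit or range.

### The arm

A 6-joint arm with a two-finger parallel gripper is mounted at the origin on a cart in front of the work surface, level with it; the furniture and walls round the work are solid. World frame = base frame: x ahead of the robot, y to its left, z up, the work surface at z = 0. Lengths are in mm, angles in rad, forces in N, time in s.
With the tool pointing down it reaches from about 300 to 750 mm from the base axis. Payload 8.5 kg.
Tool frame: the origin (TCP) lies at the very end of the fingers, on their centre line; the grasp point (between the pads) lies 19 mm behind it; z points along the fingers, y is the line along which they close (so a half turn about z gives the same grasp; the last joint's range is limited). The gripper opens to 88 mm and grips with 3 to 60 N. Pads are 18 mm wide; open, the fingers measure 123 mm over their backs; the gripper's body (75 mm by 187 mm) begins 45 mm behind the grasp point.
Start: joints at [1.029, 0.381, 1.297, -0, 1.464, -0.215], TCP at [176.549, 520.875, 238.748] pointing down, gripper open.
Joint ranges: [-3.11, 3.11], [-0.89, 2.33], [0.22, 2.48], [-1.42, 4.56], [0.17, 2.85], [-2.88, 2.88]. Speed limits (rad/s): [2.39, 2.39, 3.14, 3.14, 3.14, 3.14].

### API

Orientations are given as a rotation vector (axis times angle).
In Python, from station import robot gives the robot as it stands.
- The arm moves only by the tool jog_arm, never from a script. Its argument "targets" is a list of rows, each a list of 6 numbers: the shift along the tool's x, y, z in units of 60 mm (1.0 is 60 mm), then the turn, a rotation vector about the tool's x, y, z in units of 0.12 rad (1.0 is 0.12 rad). A call has 1 to 20 rows; each row shifts and turns the commanded pose from where the row before left it, along the tool's axes as they then stand; what a row does not reach is not made up. A row lasts 1/8 s, in which the tool goes at most 62.5 mm and 10.7 degrees, less where a joint would pass 70% of its speed; a pose out of reach is approached as far as the arm can. A call with a number of a shift or a turn outside -1 to 1 is refused whole. A call with a gripper value outside its range is refused whole. "jaw" is the gripper's target within -1 to 1 (fully open at 1, half-way at 0, shut at -1), set as the call begins (left out, the last holds). The fingers move at their own pace and stop on an object; the grip force is fixed at half the most. Time passes only in rows, so rows that do not move let the fingers close. It gives the time, the measured TCP pose, the force, the opening and the grip force at its end, in the units of the state.
- robot.get_state(): the state, without advancing time (a new reading comes with each control period).
- robot.camera(name): name is "scene" or "top" or "wrist"; returns the picture (420x560x3 uint8, red, green, blue); there is no depth.
- robot.camera_info(name): a dict with "K" (3x3 intrinsics, pixels), "eye" and "rotation" of the camera in the world. Camera axes: x right, y up, looking along -z (the intrinsics and any distortion apply to the point x, -y, -z); pixel columns grow to the right and rows downward; lengths in mm; the calibration is good to about 2 mm. The wrist camera is an equidistant fisheye: a pixel r from the principal point sees the ray r / f radians off the axis. A picture is of the moment at which its call begins: read the wrist's pose just before it. camera_info takes no time and is no camera call; for the wrist camera it gives the pose at the moment of the call.
- robot.sign_off(): hands the job in; it is judged then, once.
The state is a dict: "time_s": time; "qpos": joint angles; "qd": joint speeds; "tau": joint torques, N m; "eef_pos": TCP position; "tcp_rot": TCP orientation; "force": force on the tool from outside, world axes, zero at the start; "ft_torque": the same for the moment, N m; "grip_width": finger opening in mm; "gripper_force": force on a finger pad.
Only numpy, scipy, OpenCV 4.12 (cv2) and the standard library are available. Lean on these libraries where they do the work, as an engineer would, in place of code of your own. Each camera call takes 0.05 s, during which the arm holds its last target. There are 200 camera calls.

## Working session

There is one attempt and no reset: what is moved stays moved. The work goes in short steps, Python scripts to look and compute and a tool call to move; the robot and the scene stay as the last step left them, time stands still between calls to the robot, and variables do not carry over. Pictures are saved under pics/ and viewed, at most 10 in all, crops included, and the job is handed in when it is done.

Besides the shell and the picture viewer there is one more tool, called after ">>>" as name(argument=value, ...) on one line, values as JSON. jog_arm: Moves the arm, as the interface text tells. Shifts and turns lie within -1 to 1; 1 stands for 60 mm of shift or 0.12 rad of turn. Its arguments: {"type":"object","properties":{"targets":{"type":"array","items":{"type":"array","items":{"type":"number"}}},"jaw":{"type":"number"}},"required":["targets"]}

```bash
mkdir -p pics; cat > h.py <<'E'
import numpy as np, cv2
from station import robot
def snap(n,f):
    i=robot.camera_info(n); im=robot.camera(n); cv2.imwrite('pics/'+f,im[:,:,::-1]); return im,i
def ray(i,u,v):
    K=np.array(i['K']); d=np.array([(u-K[0,2])/K[0,0],-(v-K[1,2])/K[1,1],-1.]); return np.array(i['eye']),np.array(i['rotation'])@d
def onz(i,u,v,z):
    e,d=ray(i,u,v); return e+d*(z-e[2])/d[2]
E
python3 - <<'E'
from h import *
a,i=snap('scene','s1.png'); b,j=snap('top','t1.png')
print(i,j,robot.get_state())
E
```

```text
{'K': array([[484.277561  ,   0.        , 282.50949741],
       [  0.        , 484.277561  , 209.52309366],
       [  0.        ,   0.        ,   1.        ]]), 'eye': array([-277.01383964,  865.5045277 , 1296.93467006]), 'rotation': array([ 0.40964072, -0.72148744, -2.01928466])} {'K': array([[439.42261986,   0.        , 278.31937121],
       [  0.        , 439.42261986, 210.5000573 ],
       [  0.        ,   0.        ,   1.        ]]), 'eye': array([ 395.95264702,  363.82519991, 1342.49488304]), 'rotation': array([ 0.08679674, -0.10045572, -1.56658265])} {'time_s': 0.1, 'qpos': array([ 1.02867311e+00,  3.81104636e-01,  1.29815701e+00, -1.20796513e-05,
        1.46362669e+00, -2.15284464e-01]), 'qd': array([-1.35924460e-03, -2.42648930e-03, -3.11395678e-03, -9.06625694e-04,
        2.64387345e-03, -8.40928615e-05]), 'tau': array([ 3.52504561e-03, -4.38643777e+01, -2.24914205e+01,  7.14099803e-02,
        3.41302122e-02, -4.11141048e-05]), 'eef_pos': array([176.4375564 , 520.65701536, 238.22183484]), 'tcp_rot': array([-5.11036813e-01, -3.09927454e+00,  1.89772832e-03]), 'force': array([0.25033432, 0.01946216, 0.30241313]), 'ft_torque': array([-0.04978881,  0.0183277 , -0.01816181]), 'gripper_force': 0.0, 'grip_width': 87.80879953510542}
```

View pics/s1.png

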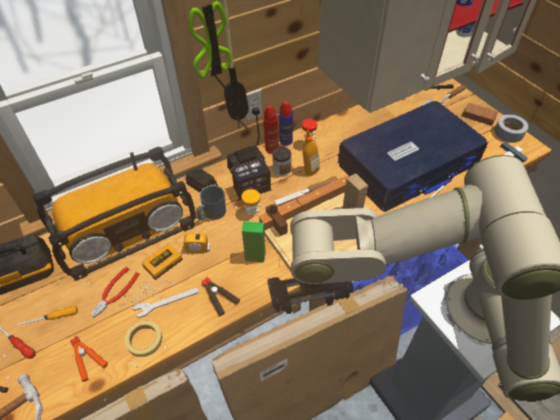

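View pics/t1.png

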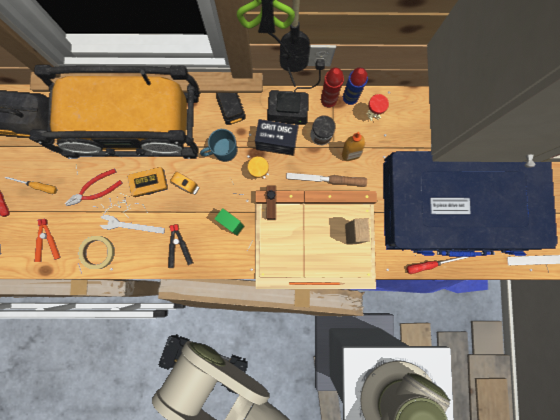

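The top view shows the hook at columns 256–376 and rows 190–288, the stop near (270,203), the standing offcut near (357,230), and the glue bottle at (354,147). The scene view has the stop hidden behind the arm, and the offcut top near (356,190).

```bash
cat > h.py <<'E'
import numpy as np, cv2
from scipy.spatial.transform import Rotation as R
from station import robot
def snap(n,f):
    i=robot.camera_info(n); im=robot.camera(n); cv2.imwrite('pics/'+f,im[:,:,::-1]); return im,i
def ray(i,u,v):
    K=np.array(i['K']); d=np.array([(u-K[0,2])/K[0,0],-(v-K[1,2])/K[1,1],-1.]); return np.array(i['eye']),R.from_rotvec(i['rotation']).as_matrix()@d
def onz(i,u,v,z):
    e,d=ray(i,u,v); return (e+d*(z-e[2])/d[2]).round(1)
E
python3 - <<'E'
from h import *
i=robot.camera_info('top'); 
for n,u,v,z in [('bedcornerFR',374,286,18),('FL',257,286,18),('fence R top near',375,203,58),('fenceL',258,203,58),('saw',304,240,18),('stop',275,210,72)]: print(n,onz(i,u,v,z))
b=cv2.imread('pics/t1.png')
c=cv2.resize(b[182:292,250:384],None,fx=5.9,fy=5.4,interpolation=cv2.INTER_CUBIC)
cv2.imwrite('pics/t1c.png',c); print(c.shape)
E
```

```text
bedcornerFR [328.8  66.9  18. ]
FL [328.4 415.4  18. ]
fence R top near [573.  67.  58.]
fenceL [572.  412.7  58. ]
saw [465.4 274.9  18. ]
stop [549.6 362.6  72. ]
(594, 791, 3)
```

View pics/t1c.png

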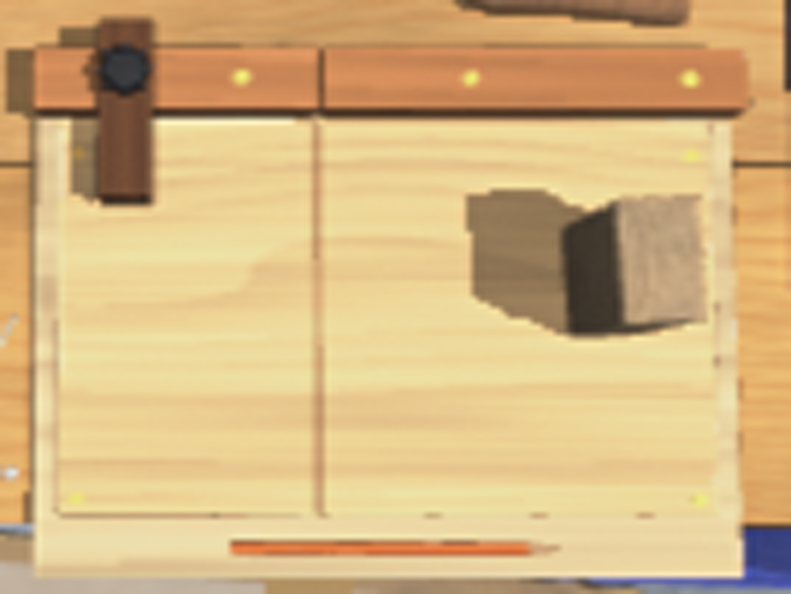

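The crop shows the offcut's top face with corners near (617,200), (703,195), (706,318), (627,324), and its foot's left edge from (563,228) to (568,332). The stop's right face is at column 153 and the fence's near face at row 112.

```bash
python3 - <<'E'
from h import *
i=robot.camera_info('top')
def p(n,x,y,z): print(n,onz(i,250+x/5.9-.4,182+y/5.4-.4,z))
for x,y in [(617,200),(703,195),(706,318),(627,324)]: p('top',x,y,178)
for x,y in [(563,228),(568,332)]: p('foot',x,y,18)
p('stopR',153,195,72);p('stopR',153,120,72);p('fence',400,108,58);p('fence bed',400,117,18)
p('bedFL',57,515,18);p('bedFR',715,515,18);p('saw',318,400,18)
s=robot.get_state();print(R.from_rotvec(s['tcp_rot']).as_matrix().round(3))
g=cv2.imread('pics/t1.png')
E
```

```text
top [514.2 151.4 178. ]
top [516.8 112.4 178. ]
top [456.  112.5 178. ]
top [453.  148.1 178. ]
foot [514.6 150.3  18. ]
foot [456.4 148.7  18. ]
stopR [527.1 361.   72. ]
stopR [567.8 361.   72. ]
fence [576.7 237.4  58. ]
fence bed [577.2 233.5  18. ]
bedFL [355.  408.9  18. ]
bedFR [355.4  75.9  18. ]
saw [418.4 276.6  18. ]
[[-0.947  0.321 -0.001]
 [ 0.321  0.947 -0.001]
 [ 0.    -0.001 -1.   ]]
```

>>> jog_arm(targets=[[0, 0, 0, 0, 0, 1], [0, 0, 0, 0, 0, 1], [0, 0, 0, 0, 0, 1], [0, 0, 0, 0, 0, 1], [0, 0, 0, 0, 0, 1], [0, 0, 0, 0, 0, 1], [0, 0, 0, 0, 0, 1], [0, 0, 0, 0, 0, 1], [0, 0, 0, 0, 0, 1], [0, 0, 0, 0, 0, 1], [0, 0, 0, 0, 0, 0.37]], jaw=-0.4)

```text
time_s: 1.48
eef_pos: [176.5, 520.7, 238.4]
tcp_rot: [2.224, 2.218, -0.001]
force: [0.3, 0.5, 0.8]
grip_width: 26.6
gripper_force: 0.0
```

>>> jog_arm(targets=[[-0.62, 0.43, 0, 0, 0, 0], [-0.62, 0.43, 0, 0, 0, 0], [-0.62, 0.43, 0, 0, 0, 0], [-0.62, 0.43, 0, 0, 0, 0], [-0.62, 0.43, 0, 0, 0, 0], [-0.62, 0.43, 0, 0, 0, 0], [-0.62, 0.43, 0, 0, 0, 0], [-0.62, 0.43, 0, 0, 0, 0], [-0.62, 0.43, 0, 0, 0, 0], [-0.62, 0.43, 0, 0, 0, 0], [-0.62, 0.43, 0, 0, 0, 0], [-0.62, 0.43, 0, 0, 0, 0], [0, 0, 0, 0, 0, 0]])

```text
time_s: 3.1
eef_pos: [487.0, 72.4, 238.1]
tcp_rot: [-2.225, -2.217, 0.001]
force: [0.4, 1.0, 0.2]
grip_width: 26.7
gripper_force: 0.0
```

```bash
python3 - <<'E'
from h import *
s=robot.get_state();print(s,R.from_rotvec(s['tcp_rot']).as_matrix().round(3))
i=robot.camera_info('top')
for n,u,v,z in [('glue near bottom R',362,158,0),('glue L',345,158,0),('gluetip',357,136,190),('toolbox left',384,200,100),('tb',384,200,0)]: print(n,onz(i,u,v,z))
E
```

```text
{'time_s': 3.1, 'qpos': array([-9.32878513e-02,  2.80473113e-01,  1.45182135e+00, -2.40299223e-04,
        1.41023818e+00, -8.93730611e-02]), 'qd': array([ 0.05816735, -0.03085874,  0.04093053,  0.01086273,  0.00610679,
        0.03030629]), 'tau': array([ -2.20298789, -36.78742647, -22.86537766,  -0.10234349,
        -0.07489383,  -0.3607791 ]), 'eef_pos': array([486.97386625,  72.39257183, 238.07140328]), 'tcp_rot': array([-2.22533817e+00, -2.21672885e+00,  1.23064409e-03]), 'force': array([0.36158662, 1.02560866, 0.19065211]), 'ft_torque': array([-0.09873248,  0.1044149 , -0.02535025]), 'gripper_force': 0.0, 'grip_width': 26.658135421559674} [[ 0.004  1.    -0.001]
 [ 1.    -0.004 -0.   ]
 [-0.    -0.001 -1.   ]]
glue near bottom R [722.9  90.8   0. ]
glue L [722.7 144.1   0. ]
gluetip [737.3 141.7 190. ]
toolbox left [575.9  50.7 100. ]
tb [590.4  25.5   0. ]
```

>>> jog_arm(targets=[[0, 0, 0.78, 0, 0, 0], [0, 0, 0.78, 0, 0, 0], [0, 0, 0, 0, 0, 0], [0.2, 0, 0, 0, 0, 0], [0.2, 0, 0, 0, 0, 0], [0.1, 0, 0, 0, 0, 0], [0.1, 0, 0, 0, 0, 0], [0.1, 0, 0, 0, 0, 0]])

```text
time_s: 4.1
eef_pos: [486.0, 116.7, 145.3]
tcp_rot: [2.222, 2.221, 0.0]
force: [0.0, -0.6, 0.3]
grip_width: 26.3
gripper_force: 0.1
```

>>> jog_arm(targets=[[0.1, 0, 0, 0, 0, 0], [0.1, 0, 0, 0, 0, 0], [0.1, 0, 0, 0, 0, 0], [0, 0, 0, 0, 0, 0]])

```text
time_s: 4.6
eef_pos: [486.0, 134.7, 145.1]
tcp_rot: [-2.221, -2.222, -0.0]
force: [0.4, 0.9, 1.0]
grip_width: 26.5
gripper_force: 0.0
```

```bash
python3 - <<'E'
from h import *
b,i=snap('top','t2.png')
c=cv2.resize(b[170:300,240:400,::-1],None,fx=4,fy=4,interpolation=cv2.INTER_CUBIC)
cv2.imwrite('pics/t2c.png',c)
E
```

```text
(no output)
```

View pics/t2c.png

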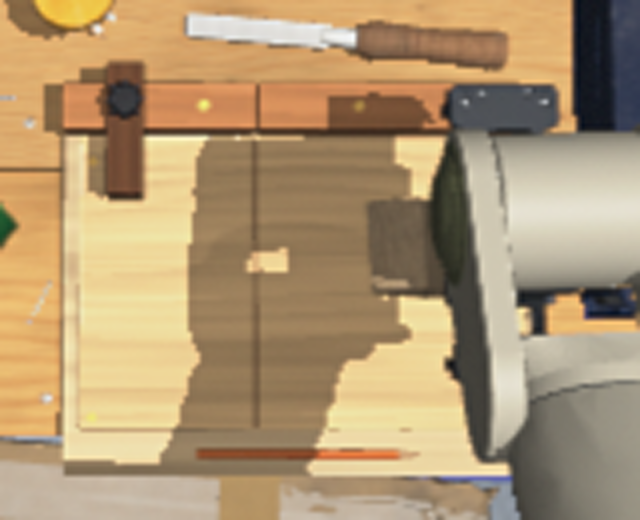

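The offcut is still up but leaning: its left edge is at crop column 370, about 16° over. I'll wait to see whether it falls by itself.

>>> jog_arm(targets=[[0, 0, 0, 0, 0, 0], [0, 0, 0, 0, 0, 0], [0, 0, 0, 0, 0, 0], [0, 0, 0, 0, 0, 0], [0, 0, 0, 0, 0, 0], [0, 0, 0, 0, 0, 0]])

```text
time_s: 5.4
eef_pos: [486.0, 134.3, 145.2]
tcp_rot: [2.222, 2.221, -0.0]
force: [-0.0, 0.8, -0.4]
grip_width: 26.4
gripper_force: 0.0
```

```bash
python3 - <<'E'
from h import *
b,i=snap('top','t3.png')
c=cv2.resize(b[170:300,240:400,::-1],None,fx=4,fy=4,interpolation=cv2.INTER_CUBIC)
cv2.imwrite('pics/t3c.png',c)
E
```

```text
(no output)
```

View pics/t3c.png

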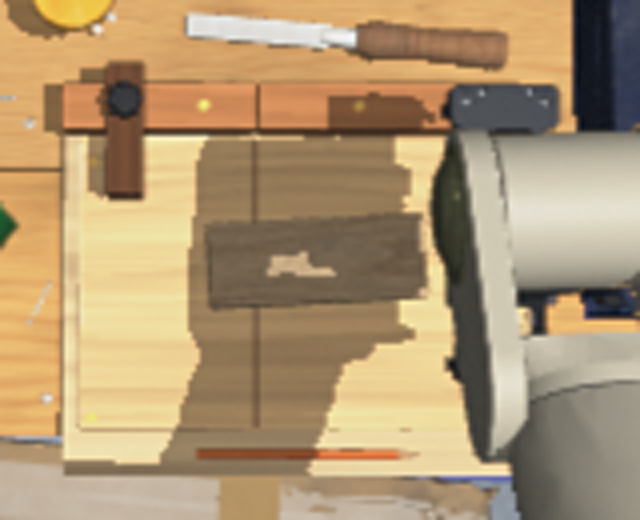

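It has fallen flat. In the crop the corners of its top face are near (206,226), (420,213), (425,297) and (212,308).

```bash
python3 - <<'E'
from h import *
i=robot.camera_info('top')
for x,y in [(206,226),(420,213),(425,297),(212,308)]: print(onz(i,240+x/4-.4,170+y/4-.4,56))
E
```

```text
[504.1 315.1  56. ]
[514.  157.6  56. ]
[452.4 155.   56. ]
[444.  310.9  56. ]
```

>>> jog_arm(targets=[[0.59, -0.5, 0, 0, 0, 0], [0.59, -0.5, 0, 0, 0, 0], [0.59, -0.5, 0, 0, 0, 0], [0, 0, 0.64, 0, 0, 0], [0, 0, 0.64, 0, 0, 0], [0, 0, 0.4, 0, 0, 0], [0, 0, 0.24, 0, 0, 0], [0, 0, 0, 0, 0, 0]], jaw=-1)

```text
time_s: 6.45
eef_pos: [395.7, 240.5, 29.3]
tcp_rot: [-2.221, -2.22, 0.003]
force: [-0.3, 0.1, -0.5]
grip_width: 0.6
gripper_force: 0.0
```

>>> jog_arm(targets=[[0, 0.2, 0, 0, 0, 0], [0, 0.2, 0, 0, 0, 0], [0, 0.1, 0, 0, 0, 0], [0, 0.1, 0, 0, 0, 0], [0, 0.1, 0, 0, 0, 0], [0, 0.1, 0, 0, 0, 0], [0, 0.1, 0, 0, 0, 0], [0, 0.1, 0, 0, 0, 0], [0, 0.1, 0, 0, 0, 0], [0, 0.1, 0, 0, 0, 0], [0, 0.1, 0, 0, 0, 0], [0, 0.1, 0, 0, 0, 0], [0, 0, 0, 0, 0, 0]])

```text
time_s: 8.07
eef_pos: [480.9, 240.5, 29.9]
tcp_rot: [2.222, 2.22, 0.002]
force: [0.1, 0.1, -0.7]
grip_width: 0.2
gripper_force: 0.0
```

>>> jog_arm(targets=[[0, 0.05, 0, 0, 0, 0], [0, 0.05, 0, 0, 0, 0], [0, 0, 0, 0, 0, 0]])

```text
time_s: 8.45
eef_pos: [486.4, 240.6, 29.9]
tcp_rot: [2.222, 2.221, 0.001]
force: [-0.7, -0.0, 0.3]
grip_width: 0.5
gripper_force: 0.1
```

>>> jog_arm(targets=[[0, 0.05, 0, 0, 0, 0], [0, 0.05, 0, 0, 0, 0], [0, 0.03, 0, 0, 0, 0], [0, 0, 0, 0, 0, 0]])

```text
time_s: 8.95
eef_pos: [494.1, 240.5, 30.0]
tcp_rot: [2.222, 2.221, 0.001]
force: [-0.8, 0.1, 0.3]
grip_width: -0.0
gripper_force: 0.2
```

>>> jog_arm(targets=[[0, 0.03, 0, 0, 0, 0], [0, 0.02, 0, 0, 0, 0], [0, 0, 0, 0, 0, 0]])

```text
time_s: 9.32
eef_pos: [497.0, 240.5, 30.0]
tcp_rot: [2.222, 2.221, 0.0]
force: [-1.1, 0.1, 0.2]
grip_width: 0.5
gripper_force: 0.4
```

>>> jog_arm(targets=[[0, 0.03, 0, 0, 0, 0], [0, 0, 0, 0, 0, 0]])

```text
time_s: 9.57
eef_pos: [498.6, 240.4, 29.9]
tcp_rot: [2.222, 2.221, -0.0]
force: [-1.5, -0.8, 0.2]
grip_width: 0.3
gripper_force: 0.9
```

>>> jog_arm(targets=[[0, 0.03, 0, 0, 0, 0], [0, 0, 0, 0, 0, 0]])

```text
time_s: 9.82
eef_pos: [500.1, 240.3, 29.9]
tcp_rot: [-2.222, -2.221, 0.002]
force: [-4.1, -2.4, 2.0]
grip_width: 0.4
gripper_force: 2.1
```

>>> jog_arm(targets=[[0, -0.4, 0, 0, 0, 0], [0, 0, -0.6, 0, 0, 0], [0, 0, -0.4, 0, 0, 0], [-0.66, 0, 0, 0, 0, 0], [-0.66, 0, 0, 0, 0, 0], [-0.65, 0, 0, 0, 0, 0], [0, 0.5, 0, 0, 0, 0], [0, 0.5, 0, 0, 0, 0], [0, 0, 0.6, 0, 0, 0], [0, 0, 0.4, 0, 0, 0], [0, 0, 0, 0, 0, 0]])

```text
time_s: 11.2
eef_pos: [536.3, 122.3, 28.9]
tcp_rot: [-2.221, -2.22, 0.002]
force: [0.2, 0.1, 1.0]
grip_width: 0.4
gripper_force: 0.0
```

```bash
python3 - <<'E'
from h import *
b,i=snap('top','t4.png')
c=cv2.resize(b[170:300,240:400,::-1],None,fx=4,fy=4,interpolation=cv2.INTER_CUBIC)
cv2.imwrite('pics/t4c.png',c); print(robot.get_state()['eef_pos'])
E
```

```text
[536.85966567 122.38117333  30.08977627]
```

View pics/t4c.png

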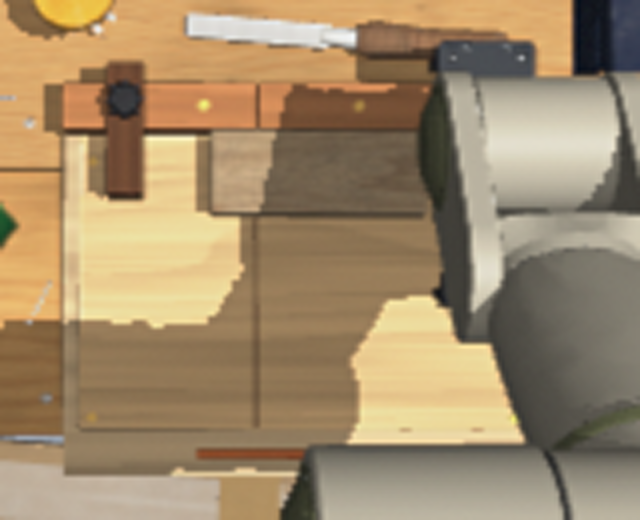

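The offcut lies against the fence, its head at crop column 211 (y≈312), about 49 mm short of the stop. Next is the end push.

>>> jog_arm(targets=[[0.12, 0, 0, 0, 0, 0], [0.12, 0, 0, 0, 0, 0], [0.1, 0, 0, 0, 0, 0], [0.1, 0, 0, 0, 0, 0], [0.1, 0, 0, 0, 0, 0], [0.1, 0, 0, 0, 0, 0], [0.1, 0, 0, 0, 0, 0], [0.1, 0, 0, 0, 0, 0], [0.1, 0, 0, 0, 0, 0], [0.08, 0, 0, 0, 0, 0], [0.05, 0, 0, 0, 0, 0], [0, 0, 0, 0, 0, 0]])

```text
time_s: 12.75
eef_pos: [536.2, 187.0, 29.8]
tcp_rot: [-2.221, -2.221, -0.0]
force: [0.9, 0.6, -0.5]
grip_width: 0.8
gripper_force: 0.0
```

>>> jog_arm(targets=[[0.04, 0, 0, 0, 0, 0], [0.03, 0, 0, 0, 0, 0], [0, 0, 0, 0, 0, 0]])

```text
time_s: 13.12
eef_pos: [536.3, 190.9, 29.8]
tcp_rot: [-2.222, -2.221, -0.0]
force: [0.3, -0.5, -0.3]
grip_width: 0.4
gripper_force: 0.0
```

>>> jog_arm(targets=[[0.03, 0, 0, 0, 0, 0], [0, 0, 0, 0, 0, 0]])

```text
time_s: 13.38
eef_pos: [536.3, 191.0, 29.9]
tcp_rot: [2.221, 2.22, -0.004]
force: [-1.3, -10.4, 0.8]
grip_width: 0.3
gripper_force: 5.3
```

>>> jog_arm(targets=[[0.03, 0, 0, 0, 0, 0], [0, 0, 0, 0, 0, 0]])

```text
time_s: 13.62
eef_pos: [536.3, 191.1, 29.9]
tcp_rot: [2.22, 2.219, -0.008]
force: [-1.3, -21.2, 2.3]
grip_width: 0.3
gripper_force: 10.8
```

>>> jog_arm(targets=[[-0.2, 0, 0, 0, 0, 0], [-0.2, 0, 0, 0, 0, 0], [0, 0, -0.6, 0, 0, 0], [0, 0, -0.4, 0, 0, 0], [0, -0.6, 0, 0, 0, 0], [0, -0.6, 0, 0, 0, 0], [0.6, 0, 0, 0, 0, 0], [0.7, 0, 0, 0, 0, 0], [0.6, 0, 0, 0, 0, 0], [0, 0, 0.6, 0, 0, 0], [0, 0, 0.4, 0, 0, 0], [0, 0.2, 0, 0, 0, 0], [0, 0.2, 0, 0, 0, 0], [0, 0.05, 0, 0, 0, 0], [0, 0, 0, 0, 0, 0]])

```text
time_s: 15.5
eef_pos: [491.9, 284.3, 30.5]
tcp_rot: [2.222, 2.22, 0.002]
force: [-0.3, 0.0, -0.0]
grip_width: 0.2
gripper_force: 0.0
```

>>> jog_arm(targets=[[0, 0.05, 0, 0, 0, 0], [0, 0.03, 0, 0, 0, 0], [0, 0, 0, 0, 0, 0]])

```text
time_s: 15.88
eef_pos: [496.3, 284.4, 30.0]
tcp_rot: [-2.222, -2.221, 0.0]
force: [0.4, -0.1, 0.5]
grip_width: 0.7
gripper_force: 0.0
```

>>> jog_arm(targets=[[0, 0.04, 0, 0, 0, 0], [0, 0, 0, 0, 0, 0]])

```text
time_s: 16.12
eef_pos: [498.8, 284.3, 29.9]
tcp_rot: [2.222, 2.221, 0.0]
force: [0.1, -0.1, -0.1]
grip_width: 0.3
gripper_force: 0.0
```

>>> jog_arm(targets=[[0, 0.02, 0, 0, 0, 0], [0, 0, 0, 0, 0, 0]])

```text
time_s: 16.38
eef_pos: [499.8, 284.3, 29.9]
tcp_rot: [-2.222, -2.221, 0.0]
force: [0.0, 0.1, -0.3]
grip_width: 0.4
gripper_force: 0.1
```

>>> jog_arm(targets=[[0, 0.02, 0, 0, 0, 0], [0, 0, 0, 0, 0, 0]])

```text
time_s: 16.62
eef_pos: [500.3, 284.3, 29.9]
tcp_rot: [-2.221, -2.22, 0.002]
force: [-5.1, -0.9, 1.8]
grip_width: 0.2
gripper_force: 2.6
```

>>> jog_arm(targets=[[0, 0.015, 0, 0, 0, 0], [0, 0, 0, 0, 0, 0]])

```text
time_s: 16.88
eef_pos: [500.3, 284.3, 29.9]
tcp_rot: [-2.22, -2.22, 0.005]
force: [-9.0, -0.6, 4.9]
grip_width: 0.5
gripper_force: 4.8
```

>>> jog_arm(targets=[[0, -0.01, 0, 0, 0, 0], [0, 0, 0, 0, 0, 0], [0, 0, 0, 0, 0, 0]])

```text
time_s: 17.25
eef_pos: [500.3, 284.3, 29.9]
tcp_rot: [-2.221, -2.22, 0.003]
force: [-6.3, -0.3, 3.5]
grip_width: 0.2
gripper_force: 3.4
```

```bash
python3 - <<'E'
from h import *
b,i=snap('top','t5.png')
s,_=snap('scene','s5.png')
c=cv2.resize(b[170:300,240:400,::-1],None,fx=4,fy=4,interpolation=cv2.INTER_CUBIC)
d=cv2.resize(s[140:280,230:400,::-1],(632,520),interpolation=cv2.INTER_CUBIC)
cv2.imwrite('pics/t5c.png',cv2.resize(np.vstack([c,d[:, :] if d.shape[1]==640 else cv2.resize(d,(640,520))]),(360,585)))
cv2.imwrite('pics/t5d.png',c)
E
```

```text
(no output)
```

View pics/t5d.png

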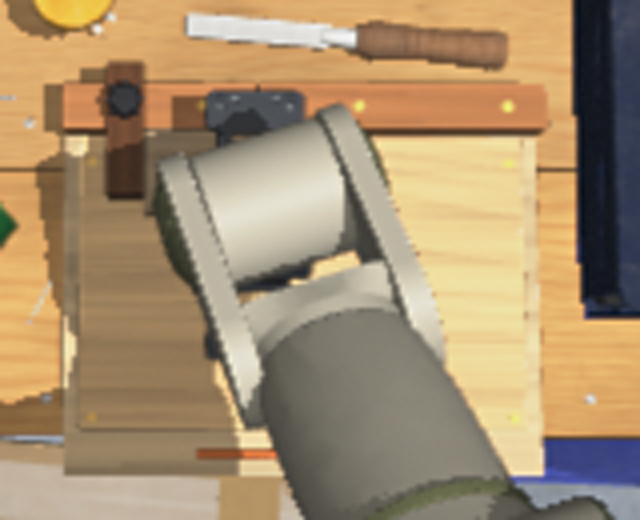

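The arm hides most of the offcut. Its head end shows at crop (150,190), next to the stop. I'll check for a gap there numerically.

```bash
python3 - <<'E'
from h import *
b=cv2.imread('pics/t5.png')
for r in (206,209,212,215,218,220): print(r,[tuple(int(k) for k in b[r,c]) for c in range(273,281)])
c=cv2.resize(b[195:230,262:302],None,fx=14,fy=14,interpolation=cv2.INTER_NEAREST); cv2.imwrite('pics/t5e.png',c)
print(robot.get_state()['force'])
E
```

```text
206 [(35, 47, 68), (35, 47, 69), (40, 54, 71), (61, 77, 89), (78, 98, 113), (80, 102, 117), (81, 101, 118), (80, 101, 116)]
209 [(33, 44, 63), (35, 46, 66), (41, 53, 70), (58, 72, 85), (72, 92, 108), (71, 90, 106), (71, 88, 102), (70, 84, 93)]
212 [(34, 45, 64), (34, 46, 65), (42, 54, 72), (64, 80, 93), (79, 100, 118), (78, 98, 114), (81, 95, 102), (117, 130, 135)]
215 [(34, 45, 64), (33, 45, 64), (42, 54, 70), (62, 78, 89), (80, 99, 114), (75, 95, 110), (53, 68, 74), (69, 80, 81)]
218 [(25, 33, 46), (24, 31, 42), (35, 43, 54), (60, 76, 88), (74, 93, 108), (60, 77, 88), (42, 57, 56), (49, 67, 66)]
220 [(75, 104, 128), (74, 102, 125), (74, 101, 123), (73, 95, 113), (70, 89, 104), (44, 59, 62), (41, 54, 51), (48, 64, 62)]
[-6.5850873  -0.33146178  3.59256109]
```

View pics/t5e.png

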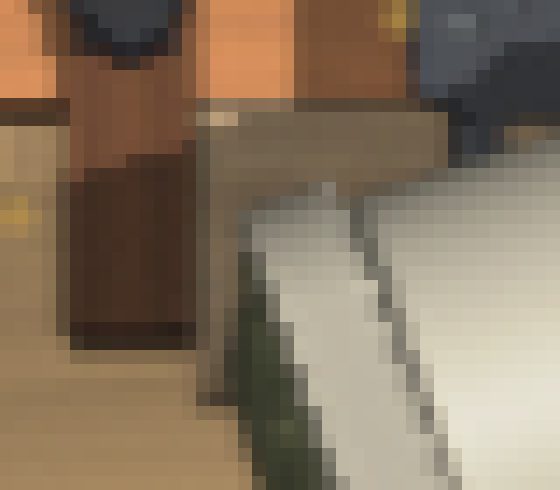

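The offcut's head meets the stop with no gap (crop column 197), and its far side meets the fence at crop row 100. The force is steady at about 6.5 N.

```bash
python3 -c "
from station import robot
print(robot.sign_off())"
```

```text
the job is handed in; nothing more can be done
None
```

The offcut was tipped over, fell flat by itself, and was pushed tight to the fence and the stop; I handed the job in after about 17 s with the fingers still pressing it to the fence at about 6.5 N.

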